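# Open the sealed sample box

## Task

Open the sealed sample box that stands on the low metal riser: press the front of its lid down against the seal, squeeze the two side buttons of the catch together, raise the lid and tip it right back until it rests against its stop. Then let go, with both buttons sprung out again, and leave everything else where it stands.

Things in the scene. Friction and masses are not known exactly. Their poses are not given: they have to be found in the camera images.
- box: grey sample box with a white lid, 120 (x) by 115 (y) mm, walls 63 mm high plus a 7 mm soft black seal; fixed on a flat metal riser 46 mm high. Origin: centre of its underside, on the riser. x points from the catch at the front to the hinge at the back, y along the hinge to the left, z up. Two vials are fixed inside.
- lid (a joint): lid angle about the hinge, rad: 0 = shut and latched, -0.05 = pressed down on the compressed seal (firm stop), grows as the lid opens, 1.75 = tipped fully back against its stop. The stiff hinge keeps the lid where it is left (about 4 N at the buttons moves it). Lid 128 mm long, 130 wide, 12 thick. The lid can be lifted only while both buttons are squeezed; from 0.15 rad on they may be let go.
- lid_hinge (a point): point on the hinge axis, at the middle of the lid's rear edge, level with the lid's underside; 60 mm behind the box's origin and 70 mm above it. Its axes are the lid's: with the lid shut those of the box, turning with the lid.
- catch_mid (a point): middle of the catch, between the centres of the two buttons; with the lid shut 105 mm in front of the hinge axis and 29 mm above it (17 mm above the lid's flat top). The catch is a white block 34 (x) by 42 (y) mm, 34 mm tall. Beside it the lid's flat top reaches to 65 mm either way (y) from this point: fingertips that straddle the block press the lid down there. Axes as the lid's.
- button_left (a point): centre of the outer face of the left (+y) button: round, grey, 24 mm across, sticking out 10 mm from the block's side. Over both faces it is 62 mm, 46 mm with both fully pressed; the buttons move along the lid's y axis.
- button_right (a point): the same on the right (-y) side
- catch_left (a joint): travel of the left button, m: 0 = out, 0.008 = fully in; spring 3.5 N at first, 9 N fully in. The hooks are barbed: while the lid just rests on its sprung seal the buttons give only about 1 mm. With the front of the lid pressed down 3 mm or more (about 8 to 12 N at the catch; firm stop at 5.5 mm) and kept down, both can be squeezed home. Either hook alone holds the lid.
- catch_right (a joint): the same for the right button. When both hooks are freed and the pressure is eased, the sprung seal lifts the front of the lid about 5 mm above its shut position.
- vial: white sample vial with a dark cap, 22 mm across and 78 mm tall, standing on the riser beside the box. Origin: centre of its underside. A bystander.
- screwdriver: screwdriver 178 mm long, 27 mm thick, with a red handle, lying in front of the riser. Origin: its middle, underside. A bystander.

How it is judged (in metres and radians):
On the way, in this order (a step that is already met when the one before it is completed fails the run):
1. both buttons of the catch are squeezed in together (value of joint each of catch_left, catch_right above 0.0055 m), for 0.1 s.
2. the lid is raised clear of its latch (value of joint lid above 0.3 rad), for 0.1 s.
At the end, for the whole second after the job is handed in: the lid stands tipped back at more than 1.6 rad (its stop is at 1.75 rad) and is at rest, and both buttons have sprung out again (pressed less than 2 mm) (value of joint lid above 1.6 rad and velocity of joint lid between -0.05 and 0.05 rad/s and value of joint each of catch_left, catch_right below 0.002 m); the robot touches nothing.
It fails at once if one of the bystanders is moved more than 30 mm (distance of any of vial, screwdriver from where it was at the start of the episode above 0.03 m).
It also fails if it takes over 40 s, if anything falls off the work surface, if the arm or the gripper's body presses on something with over 40 N, if the wrist force passes 120 N, or if a joint passes its speed limit or range.

## Robot

A 6-joint arm with a two-finger parallel gripper is mounted at the origin on the work surface; the furniture and walls round the work are solid. World frame = base frame: x ahead of the robot, y to its left, z up, the work surface at z = 0. Lengths are in mm, angles in rad, forces in N, time in s.
With the tool pointing down it reaches from about 375 to 925 mm from the base axis. Payload 5.7 kg.
Tool frame: the origin (TCP) lies on the centre line of the jaws, within the pads' length; the fingertips stand ctrl.tcp_to_tips ahead of it and the grasp point (between the pads) lies 6 mm ahead of it (ctrl.tcp_to_tips is the distance from the TCP to the fingertips, in mm); z points along the fingers, y is the direction in which the jaws open and shut (so a half turn about z gives the same grasp; the last joint's range is limited). The gripper opens to 88 mm and grips with 3 to 60 N. Pads are 20 mm wide; open, the fingers measure 115 mm over their backs; the gripper's body (75 mm by 178 mm) begins 61 mm behind the grasp point.
Start: joints at [-1.349, 0.359, 1.51, -0, 1.272, -0.115], TCP at [198.265, -566.265, 247.623] pointing down, gripper open.
Joint ranges: [-2.97, 2.97], [-1.01, 2.36], [0.21, 2.38], [-0.96, 4.11], [0.2, 2.71], [-2.98, 2.98]. Speed limits (rad/s): [2.39, 2.39, 3.14, 3.14, 3.14, 3.14].

## Interface

Orientations are given as a rotation vector (axis times angle).
In Python, from rig import telemetry, eyes, order, ctrl gives the robot as it stands.
- The arm moves only by the shell command python3 -m jog 'ROWS' [FORCE]. ROWS is JSON, a list of rows, each a list of 3 entries, a list of its own where there are three numbers: the opening, from 0 (shut) to 1 (fully open), then the shift along the tool's x, y, z as a fraction of full scale, then the turn, a rotation vector about the tool's x, y, z as a fraction of full scale. In form: [[jaw, [dx, dy, dz], [ax, ay, az]], ...]. A call has 1 to 5 rows; each row is the pose to reach, as a shift and turn from the pose measured when the call began, along the tool's axes at that moment, turning the shorter way round; what a row does not reach only later rows make up. Full scale, the value 1, is 20 cm for a shift and pi rad for a turn. A row lasts 1/12 s, in which the tool goes at most 41.7 mm and 7.16 degrees, less where a joint would pass 70% of its speed; a pose out of reach is approached as far as the arm can. A call with a number of a shift or a turn outside -1 to 1 is refused whole. A call with a gripper value outside its range is refused whole. The fingers move at their own pace and stop on an object; FORCE is the grip in N (left out, the last holds). Time passes only in rows, so rows that repeat a pose let the fingers close. It gives the time, the measured TCP pose, the force and the opening at its end, in the units of the state.
- telemetry.read_state(): the state, without advancing time (a new reading comes with each control period).
- eyes.camera(name): name is "side" or "top"; returns the picture (420x560x3 uint8, red, green, blue); there is no depth.
- eyes.camera_model(name): a dict with "fx", "fy", "cx", "cy" (pixels), "eye" and "orientation" of the camera in the world. Camera axes: x right, y down, z forward; pixel columns grow to the right and rows downward; lengths in mm; the calibration is good to about 2 mm. A picture is of the moment at which its call begins. camera_model takes no time and is no camera call.
- order.job_done(): hands the job in, once; it reports no verdict.
The state is a dict: "time_s": time; "joints": joint angles; "joint_velocities": joint speeds; "joint_efforts": joint torques, N m; "position": TCP position; "tool_rot": TCP orientation; "wrist_force": force on the tool from outside, world axes, zero at the start; "moment": the same for the moment, N m; "grip_width": opening from 0.0 (shut) to 1.0 (fully open).
Only numpy, scipy, OpenCV 4.12 (cv2) and the standard library are available. Lean on these libraries where they do the work, as an engineer would, in place of code of your own. Each camera call takes 0.05 s, during which the arm holds its last target.

## Working session

There is one attempt and no reset: what is moved stays moved. The work goes in short steps, Python scripts to look and compute and a shell command to move; the robot and the scene stay as the last step left them, time stands still between calls to the robot, and variables do not carry over. Pictures are saved under pics/ and viewed, and the job is handed in when it is done.

```bash
ls; mkdir -p pics; python3 - <<'E'
from rig import telemetry, eyes, order, ctrl
import cv2
print(telemetry.read_state()); print(ctrl.tcp_to_tips)
for n in("side","top"):
    print(eyes.camera_model(n)); cv2.imwrite(f"pics/{n}0.png",cv2.cvtColor(eyes.camera(n),cv2.COLOR_RGB2BGR))
E
```

```text
pics
{'time_s': 0.0, 'joints': array([-1.34910369e+00,  3.59522709e-01,  1.51142895e+00,  1.88224003e-05,
        1.27250622e+00, -1.15110853e-01]), 'joint_velocities': array([-0.00065347,  0.00108351,  0.00098119, -0.000287  ,  0.00035431,
        0.00197656]), 'joint_efforts': array([ 2.38228662e-03, -5.15375412e+01, -2.70720935e+01,  6.78399671e-02,
        3.52627190e-02, -1.34323259e-04]), 'position': array([ 198.13224438, -565.65501655,  246.80034578]), 'tool_rot': array([-3.09531567e+00, -5.26231737e-01,  1.27774114e-04]), 'wrist_force': array([ 0.09341217,  0.4252384 , -0.40279728]), 'moment': array([-0.02124013,  0.01038446, -0.05802634]), 'grip_width': 0.9972142373238868}
25.0
{'fx': 393.5529784386277, 'fy': 393.5529784386277, 'cx': 274.67349527386483, 'cy': 206.42032994424812, 'eye': array([970.07479457, 112.37949248, 739.057313  ]), 'orientation': array([-1.9878855 , -1.54049538,  0.59561587])}
{'fx': 411.077573907174, 'fy': 411.077573907174, 'cx': 276.9666659946657, 'cy': 206.74713963418517, 'eye': array([343.11402913, 246.17739728, 965.14024586]), 'orientation': array([-2.12950732,  2.18613947, -0.13065632])}
```

View pics/side0.png

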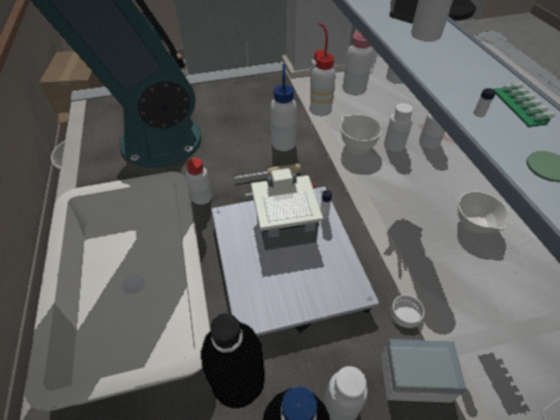

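View pics/top0.png

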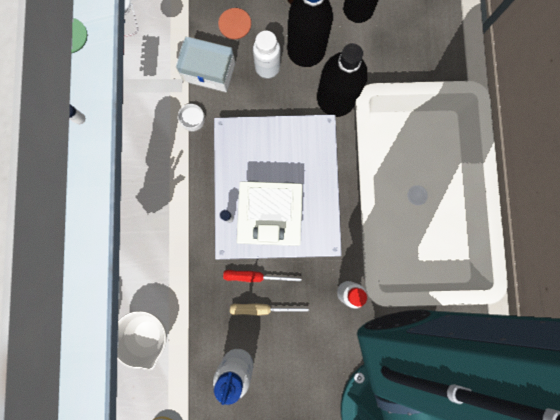

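The side view shows the box on the riser: lid around (285,203), catch at (283,180). The top view has the lid at (270,213) with the catch at (268,233), facing the robot, the vial at (226,214) and the screwdriver at (260,277). Next I'll zoom in and measure.

```bash
cat > h.py <<'E'
import numpy as np, cv2
from scipy.spatial.transform import Rotation as R
from rig import telemetry, eyes, order, ctrl
def ray(n,u,v):
    m=eyes.camera_model(n); d=R.from_rotvec(m['orientation']).apply([(u-m['cx'])/m['fx'],(v-m['cy'])/m['fy'],1]); return m['eye'],d
def onz(n,u,v,z):
    e,d=ray(n,u,v); return e+d*(z-e[2])/d[2]
def proj(n,p):
    m=eyes.camera_model(n); q=R.from_rotvec(m['orientation']).inv().apply(np.asarray(p,float)-m['eye']); return np.array([m['fx']*q[0]/q[2]+m['cx'],m['fy']*q[1]/q[2]+m['cy']])
def snap(n,name,box=None,s=1):
    im=cv2.cvtColor(eyes.camera(n),cv2.COLOR_RGB2BGR); 
    if box: x,y,w,h=box; im=im[y:y+h,x:x+w]
    cv2.imwrite(f"pics/{name}.png",cv2.resize(im,None,fx=s,fy=s,interpolation=cv2.INTER_CUBIC))
E
python3 - <<'E'
import cv2,numpy as np
from h import *
im=cv2.imread("pics/top0.png"); c=im[165:265,205:325]; cv2.imwrite("pics/topz.png",cv2.resize(c,None,fx=6,fy=6,interpolation=cv2.INTER_CUBIC))
im2=cv2.imread("pics/side0.png"); c=im2[150:260,230:350]; cv2.imwrite("pics/sidez.png",cv2.resize(c,None,fx=5,fy=5,interpolation=cv2.INTER_CUBIC))
# lid: warm white (b<r)
i=im.astype(int); m=((i.min(2)>150)&(i[...,2]-i[...,0]>5)).astype(np.uint8)
m[:165]=0;m[265:]=0;m[:,:210]=0;m[:,330:]=0
m=cv2.morphologyEx(m,cv2.MORPH_CLOSE,np.ones((3,3)))
cs,_=cv2.findContours(m,0,2); k=max(cs,key=cv2.contourArea); r=cv2.minAreaRect(k); print(cv2.contourArea(k),r)
for p in cv2.boxPoints(r): print(p,onz("top",*p,128))
E
```

```text
651.0 ((268.73968505859375, 231.42587280273438), (33.94132995605469, 22.725421905517578), 3.3664605617523193)
[251.13107 241.77243] [375.4571076  299.99477867 128.        ]
[252.46555 219.08621] [421.62500776 296.41418029 128.        ]
[286.3483  221.07932] [415.71642794 227.28706762 128.        ]
[285.01382 243.76553] [369.6249748  231.32652821 128.        ]
```

View pics/topz.png

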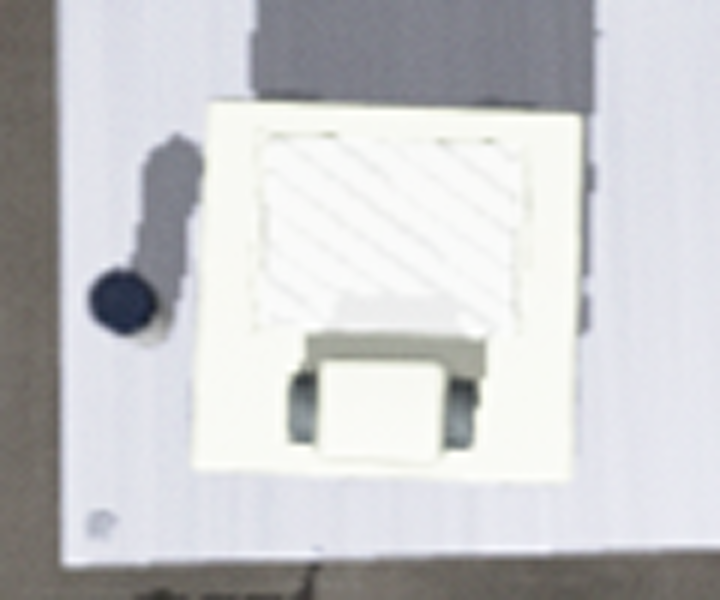

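View pics/sidez.png

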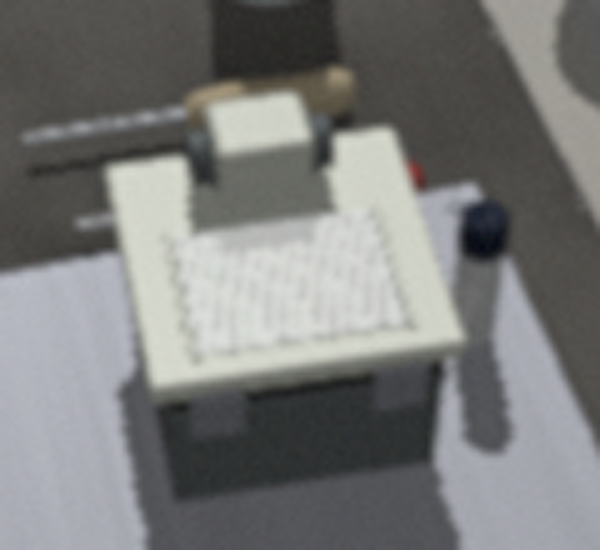

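Top zoom: lid corners (208,101),(582,113),(573,481),(192,468), catch top about (318–446, 360–462). The side zoom shows the catch top at (208,112)–(312,140). Casting rays from these.

```bash
python3 - <<'E'
from h import *
def P(n,l,o,s,z): return np.array([onz(n,(x+.5)/s-.5+o[0],(y+.5)/s-.5+o[1],z) for x,y in l])
def rep(name,a):
    c=a.mean(0); print(name,c.round(1),np.linalg.norm(a-np.roll(a,-1,0),axis=1).round(1))
    f=(a[0]+a[1]-a[2]-a[3])/2; l=(a[0]+a[3]-a[1]-a[2])/2
    print("  yaw back",np.degrees(np.arctan2(f[1],f[0])).round(2),"yaw left",np.degrees(np.arctan2(-l[0],l[1])).round(2))
# order: back-left, back-right, front-right, front-left
rep("top lid",P("top",[(208,101),(582,113),(573,481),(192,468)],(205,165),6,128))
rep("top catch",P("top",[(318,360),(446,362),(440,462),(320,458)],(205,165),6,162))
rep("side lid",P("side",[(463,346),(155,392),(106,166),(392,128)],(230,150),5,128))
rep("side catch",P("side",[(312,140),(222,155),(208,112),(302,95)],(230,150),5,162))
print("vial cap top",P("top",[(123,301)],(205,165),6,124)[0].round(0),P("side",[(486,215)],(230,150),5,124)[0].round(0))
print("riser corner",P("top",[(63,565),(715,548)],(205,165),6,46))
# screwdriver
im=cv2.imread("pics/top0.png").astype(int); m=(im[...,2]>120)&(im[...,1]<60); ys,xs=np.nonzero(m[260:295,210:310]); print("red",onz("top",xs.min()+210,ys.mean()+260,15),onz("top",xs.max()+210,ys.mean()+260,15))
E
```

```text
top lid [433.7 261.6 128. ] [128.9 126.3 129.  126.1]
  yaw back -3.3 yaw left -3.42
top catch [390.4 264.4 162. ] [41.8 32.6 39.  31.9]
  yaw back -2.5 yaw left -2.89
side lid [435.2 262.7 128. ] [125.3 128.2 128.1 127.5]
  yaw back -3.84 yaw left -4.08
side catch [393.4 266.1 162. ] [38.5 26.5 41.3 27.6]
  yaw back -4.13 yaw left -0.9
vial cap top [432. 353. 124.] [434. 355. 124.]
riser corner [[343.15977479 385.93968981  46.        ]
 [343.10892637 144.69647712  46.        ]]
red [304.02428039 370.60080791  15.        ] [301.77194163 283.88938956  15.        ]
```

```bash
cat >> h.py <<'E'
YAW=np.radians(-3.5)
BX=np.array([np.cos(YAW),np.sin(YAW),0]); BY=np.array([-np.sin(YAW),np.cos(YAW),0]); BZ=np.array([0,0,1.])
HINGE=np.array([498.3,258.2,116.])
def lidrot(th): # lid opening rotation: about -BY
    return R.from_rotvec(-BY*th)
R0=R.from_matrix(np.stack([-BX,BY,-BZ],1))   # tool down, straddling catch
def orient(tilt): return lidrot(tilt)*R0
def catch(th): return HINGE+lidrot(th).apply(-105*BX+29*BZ)
def go(pos,rot,s=None):
    s=s or telemetry.read_state(); Rc=R.from_rotvec(s['tool_rot'])
    print("shift",(Rc.inv().apply(np.asarray(pos)-s['position'])/200).round(4),"turn",((Rc.inv()*rot).as_rotvec()/np.pi).round(4))
def st():
    s=telemetry.read_state(); print('t',round(s['time_s'],2),'pos',s['position'].round(1),'F',s['wrist_force'].round(1),'M',s['moment'].round(2),'w',round(s['grip_width'],3),'q',s['joints'].round(2))
    return s
E
python3 - <<'E'
from h import *
yaw=lambda a: R.from_rotvec([0,0,np.radians(a)])*R.from_rotvec(telemetry.read_state()['tool_rot'])
go([290,-400,310],yaw(35))
print(orient(0).as_matrix().round(2)); go([393.5,264.6,260],orient(0))
E
```

```text
shift [ 0.7074 -0.6308 -0.3142] turn [ 0.     -0.0003 -0.1944]
[[-1.    0.06  0.  ]
 [ 0.06  1.    0.  ]
 [ 0.    0.   -1.  ]]
shift [ 2.2939 -3.5956 -0.0591] turn [-1.000e-04 -7.000e-04 -8.733e-01]
```

```bash
python3 -m jog '[[1,[0.7,-0.63,-0.31],[0,0,-0.194]],[1,[0.7,-0.63,-0.31],[0,0,-0.194]],[1,[0.7,-0.63,-0.31],[0,0,-0.194]],[1,[0.7,-0.63,-0.31],[0,0,-0.194]],[1,[0.7,-0.63,-0.31],[0,0,-0.194]]]' 20; python3 - <<'E'
from h import *
st()
yaw=lambda a: R.from_rotvec([0,0,np.radians(a)])*R.from_rotvec(telemetry.read_state()['tool_rot'])
go([410,-230,310],yaw(35))
E
```

```text
time_s: 0.52
position: [289.3, -397.9, 309.6]
tool_rot: [-2.79, -1.439, -0.002]
wrist_force: [0.2, 0.6, -0.5]
grip_width: 1.001
t 0.52 pos [ 289.3 -397.9  309.6] F [ 0.2  0.6 -0.5] M [-0.05 -0.03  0.05] w 1.001 q [-1.08  0.15  1.65  0.    1.35 -0.47]
shift [1.0336e+00 5.3000e-03 3.0000e-04] turn [ 0.0004 -0.0003 -0.1944]
```

```bash
python3 -m jog '[[1,[1,0,0],[0,0,-0.194]],[1,[1,0,0],[0,0,-0.194]],[1,[1,0,0],[0,0,-0.194]],[1,[1,0,0],[0,0,-0.194]],[1,[1,0,0],[0,0,-0.194]]]'; python3 - <<'E'
from h import *
st()
yaw=lambda a: R.from_rotvec([0,0,np.radians(a)])*R.from_rotvec(telemetry.read_state()['tool_rot'])
go([460,-50,310],yaw(35))
E
```

```text
time_s: 0.93
position: [405.9, -232.4, 310.0]
tool_rot: [-2.222, -2.217, -0.004]
wrist_force: [0.0, 0.2, -0.2]
grip_width: 0.999
t 0.93 pos [ 405.9 -232.4  310. ] F [ 0.   0.2 -0.2] M [-0.04 -0.05  0.05] w 0.999 q [-0.67  0.11  1.69  0.    1.34 -0.67]
shift [0.9126 0.2683 0.0028] turn [ 0.0007 -0.     -0.1944]
```

```bash
python3 -m jog '[[1,[0.91,0.27,0],[0,0,-0.194]],[1,[0.91,0.27,0],[0,0,-0.194]],[1,[0.91,0.27,0],[0,0,-0.194]],[1,[0.91,0.27,0],[0,0,-0.194]],[1,[0.91,0.27,0],[0,0,-0.194]]]'; python3 - <<'E'
from h import *
st()
yaw=lambda a: R.from_rotvec([0,0,np.radians(a)])*R.from_rotvec(telemetry.read_state()['tool_rot'])
go([440,120,290],yaw(35))
E
```

```text
time_s: 1.35
position: [460.4, -46.9, 310.4]
tool_rot: [-1.444, -2.787, -0.007]
wrist_force: [-0.2, -0.1, -0.2]
grip_width: 1.002
t 1.35 pos [460.4 -46.9 310.4] F [-0.2 -0.1 -0.2] M [ 0.   -0.13  0.01] w 1.002 q [-0.25  0.1   1.7   0.    1.34 -0.87]
shift [0.7402 0.3981 0.106 ] turn [ 0.0008  0.0005 -0.1944]
```

```bash
python3 -m jog '[[1,[0.74,0.4,0.1],[0,0,-0.194]],[1,[0.74,0.4,0.1],[0,0,-0.194]],[1,[0.74,0.4,0.1],[0,0,-0.194]],[1,[0.74,0.4,0.1],[0,0,-0.194]],[1,[0.74,0.4,0.1],[0,0,-0.194]]]'; python3 - <<'E'
from h import *
st()
go([393.5,264.6,240],orient(0))
E
```

```text
time_s: 1.77
position: [438.1, 125.5, 290.2]
tool_rot: [-0.525, -3.093, -0.011]
wrist_force: [-0.4, 0.2, -0.2]
grip_width: 1.0
t 1.77 pos [438.1 125.5 290.2] F [-0.4  0.2 -0.2] M [ 0.02 -0.12 -0.01] w 1.0 q [ 0.12  0.11  1.74  0.01  1.29 -1.12]
shift [0.4385 0.5816 0.257 ] turn [ 0.0022 -0.0014 -0.0875]
```

```bash
python3 -m jog '[[1,[0.44,0.58,0.25],[0.002,-0.001,-0.0875]],[1,[0.44,0.58,0.25],[0.002,-0.001,-0.0875]],[1,[0.44,0.58,0.25],[0.002,-0.001,-0.0875]],[1,[0.44,0.58,0.25],[0.002,-0.001,-0.0875]],[1,[0.44,0.58,0.25],[0.002,-0.001,-0.0875]]]'; python3 - <<'E'
from h import *
st()
go([393.5,264.6,195],orient(0))
snap("top","t1",(205,150,120,100),6);snap("side","s1",(220,110,140,120),5)
E
```

```text
time_s: 2.18
position: [389.7, 268.2, 239.2]
tool_rot: [-0.089, -3.135, -0.002]
wrist_force: [-0.3, -1.3, -0.1]
grip_width: 0.998
t 2.18 pos [389.7 268.2 239.2] F [-0.3 -1.3 -0.1] M [ 0.06 -0.17  0.02] w 0.998 q [ 0.45  0.19  1.78  0.    1.18 -1.06]
shift [-0.0212 -0.0171  0.2209] turn [ 0.0003 -0.0017  0.0013]
```

View pics/t1.png

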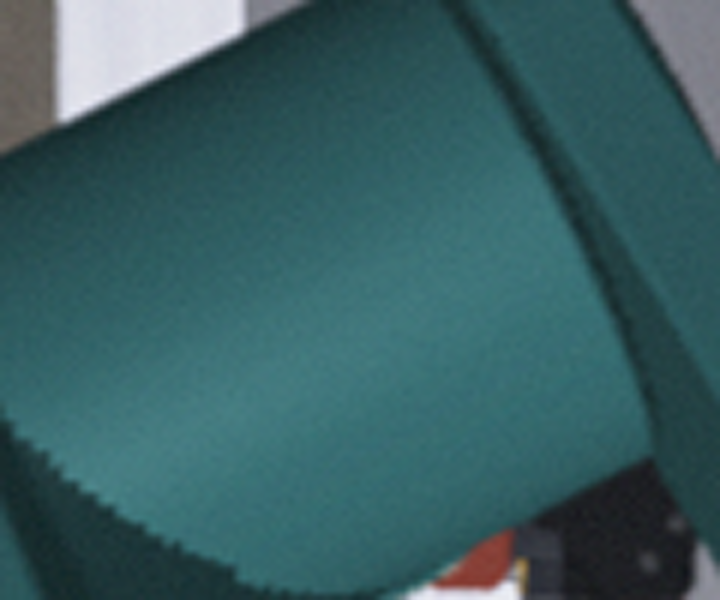

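View pics/s1.png

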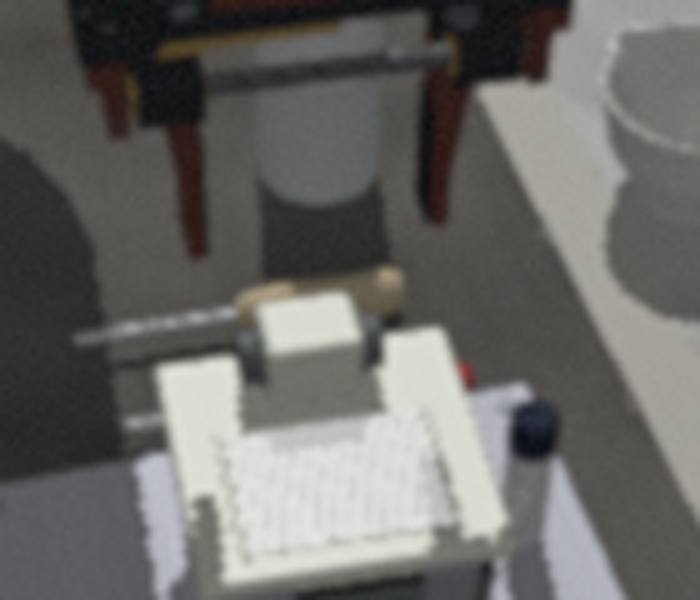

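The arm covers the catch in the top view. In the side view the red fingertips at (197,255) and (437,222) straddle the catch at (308,320), so I'll descend.

```bash
python3 -m jog '[[1,[-0.02,-0.017,0.1],[0,-0.001,0.001]],[1,[-0.02,-0.017,0.22],[0,-0.001,0.001]],[1,[-0.02,-0.017,0.22],[0,-0.001,0.001]],[1,[-0.02,-0.017,0.22],[0,-0.001,0.001]]]'; python3 - <<'E'
from h import *
st()
go([393.5,264.6,160],orient(0))
snap("side","s2",(220,110,140,120),5)
E
```

```text
time_s: 2.62
position: [395.5, 259.8, 196.4]
tool_rot: [-0.098, -3.139, 0.003]
wrist_force: [0.9, -0.0, 0.0]
grip_width: 1.004
t 2.62 pos [395.5 259.8 196.4] F [ 0.9 -0.   0. ] M [ 0.04 -0.14  0.02] w 1.004 q [ 0.44  0.24  1.84 -0.    1.07 -1.07]
shift [0.0113 0.0235 0.1819] turn [-0.0006 -0.0005 -0.0005]
```

View pics/s2.png

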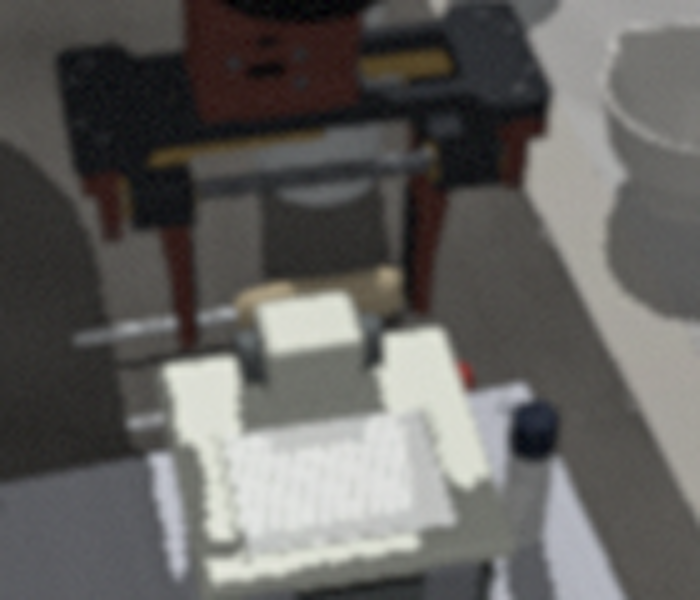

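Tips at (187,345) and (420,310), midway 303; catch centre about 308. Continuing down.

```bash
python3 -m jog '[[1,[0.011,0.024,0.1],[0,0,0]],[1,[0.011,0.024,0.182],[0,0,0]],[1,[0.011,0.024,0.182],[0,0,0]],[1,[0.011,0.024,0.182],[0,0,0]],[1,[0.011,0.024,0.182],[0,0,0]]]'; python3 - <<'E'
from h import *
st()
go([393.5,264.6,153],orient(0))
snap("side","s3",(220,110,140,120),5)
E
```

```text
time_s: 3.08
position: [395.5, 265.4, 162.3]
tool_rot: [0.099, 3.138, -0.0]
wrist_force: [-0.4, -0.6, -0.4]
grip_width: 0.998
t 3.08 pos [395.5 265.4 162.3] F [-0.4 -0.6 -0.4] M [ 0.04 -0.13 -0.08] w 0.998 q [ 0.45  0.29  1.87 -0.    0.98 -1.06]
shift [ 0.0097 -0.0048  0.0466] turn [ 0.      0.0007 -0.0006]
```

View pics/s3.png

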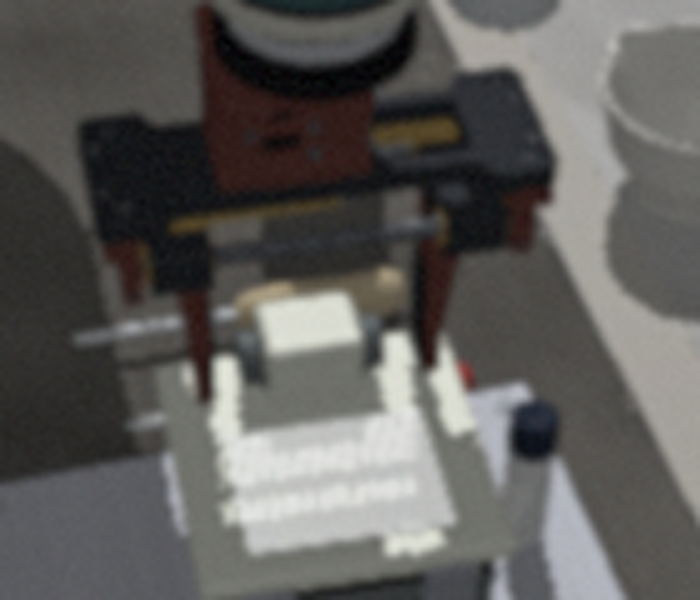

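Both tips, (203,400) and (427,365), hang just above the lid on either side of the buttons. Now down to contact.

```bash
python3 -m jog '[[1,[0.008,-0.004,0.025],[0,0,0]],[1,[0.008,-0.004,0.045],[0,0,0]],[1,[0.008,-0.004,0.045],[0,0,0]]]'; python3 - <<'E'
from h import *
st()
go([393.5,264.6,149.5],orient(0))
E
```

```text
time_s: 3.38
position: [394.3, 265.0, 153.5]
tool_rot: [0.099, 3.136, 0.001]
wrist_force: [0.5, -1.2, 0.3]
grip_width: 1.0
t 3.38 pos [394.3 265.  153.5] F [ 0.5 -1.2  0.3] M [ 0.07 -0.2   0.01] w 1.0 q [ 0.45  0.3   1.89 -0.    0.95 -1.06]
shift [ 0.004  -0.0023  0.0198] turn [ 0.0003  0.0012 -0.0006]
```

```bash
python3 -m jog '[[1,[0.002,-0.001,0.01],[0,0,0]],[1,[0.002,-0.001,0.015],[0,0,0]],[1,[0.002,-0.001,0.015],[0,0,0]]]'; python3 - <<'E'
from h import *
st()
go([393.5,264.6,148.5],orient(0))
E
```

```text
time_s: 3.63
position: [394.1, 265.0, 150.9]
tool_rot: [0.098, 3.136, 0.002]
wrist_force: [-0.6, 0.4, 5.5]
grip_width: 1.005
t 3.63 pos [394.1 265.  150.9] F [-0.6  0.4  5.5] M [-0.04 -0.03 -0.02] w 1.005 q [ 0.45  0.3   1.89 -0.    0.95 -1.06]
shift [ 0.0027 -0.0022  0.0119] turn [ 0.0004  0.0013 -0.0005]
```

```bash
python3 -m jog '[[1,[0.002,-0.001,0.012],[0,0,0]],[1,[0.002,-0.001,0.018],[0,0,0]],[1,[0.002,-0.001,0.018],[0,0,0]]]'; python3 - <<'E'
from h import *
st()
E
```

```text
time_s: 3.88
position: [393.8, 265.0, 148.2]
tool_rot: [0.098, 3.135, 0.002]
wrist_force: [-1.7, -0.5, 11.8]
grip_width: 0.999
t 3.88 pos [393.8 265.  148.2] F [-1.7 -0.5 11.8] M [-0.22  0.25 -0.02] w 0.999 q [ 0.45  0.3   1.89 -0.    0.94 -1.06]
```

```bash
python3 -m jog '[[1,[0,0,0.008],[0,0,0]],[0.4,[0,0,0.008],[0,0,0]],[0.4,[0,0,0.008],[0,0,0]],[0.4,[0,0,0.008],[0,0,0]],[0.4,[0,0,0.008],[0,0,0]]]' 22; python3 - <<'E'
from h import *
st()
E
```

```text
time_s: 4.3
position: [394.7, 265.0, 148.1]
tool_rot: [0.098, 3.133, 0.002]
wrist_force: [-1.3, -2.8, 16.0]
grip_width: 0.738
t 4.3 pos [394.7 265.  148.1] F [-1.3 -2.8 16. ] M [-0.66  0.08 -0.06] w 0.738 q [ 0.45  0.3   1.89 -0.    0.94 -1.06]
```

```bash
python3 -m jog '[[0.4,[0,0,0.002],[0,0,0]],[0.4,[0,0,0.002],[0,0,0]],[0.4,[0,0,0.002],[0,0,0]],[0.4,[0,0,0.002],[0,0,0]],[0.4,[0,0,0.002],[0,0,0]]]'; python3 - <<'E'
from h import *
s=st(); print(s['grip_width']*88)
snap("side","s4",(220,110,140,120),5)
E
```

```text
time_s: 4.72
position: [394.7, 264.4, 148.4]
tool_rot: [0.097, 3.133, 0.0]
wrist_force: [-2.1, -3.5, 9.9]
grip_width: 0.52
t 4.72 pos [394.7 264.4 148.4] F [-2.1 -3.5  9.9] M [-0.62  0.08 -0.  ] w 0.52 q [ 0.45  0.3   1.89 -0.    0.94 -1.06]
45.783720988696196
```

View pics/s4.png

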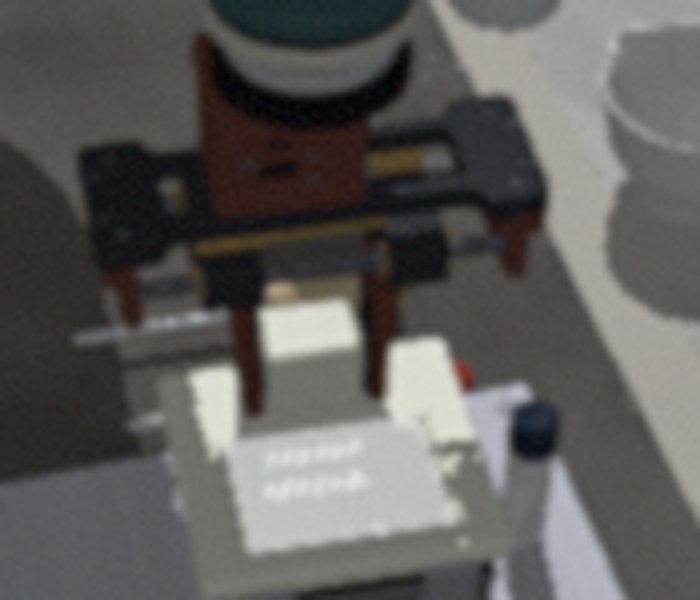

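Grip width is 45.8 mm, so both buttons are fully home. In the picture the fingers clamp the catch at (250,380) and (380,370). Next I'll lift along the hinge arc.

```bash
cat >> h.py <<'E'
def arc(dths,extra=0.0):
    s=telemetry.read_state(); Rc=R.from_rotvec(s['tool_rot'])
    for d in dths:
        p=HINGE+lidrot(d).apply(s['position']-HINGE)
        print(d,"shift",(Rc.inv().apply(p-s['position'])/200).round(3),"turn",((Rc.inv()*lidrot(d)*Rc).as_rotvec()/np.pi).round(4))
E
python3 - <<'E'
from h import *
arc([.08,.16,.24])
E
```

```text
0.08 shift [ 0.012 -0.     0.042] turn [-0.     -0.0255 -0.    ]
0.16 shift [ 0.02  -0.     0.085] turn [-0.     -0.0509 -0.    ]
0.24 shift [ 0.025 -0.     0.128] turn [-0.     -0.0764 -0.    ]
```

The sign of lidrot is wrong: it goes downward. Fixing it before moving.

```bash
sed -i 's/R.from_rotvec(-BY\*th)/R.from_rotvec(BY*th)/' h.py
python3 - <<'E'
from h import *
arc([.04,.08,.14,.2]); print(catch(0.0),catch(1.))
E
```

```text
0.04 shift [-0.007  0.    -0.021] turn [0.     0.0127 0.    ]
0.08 shift [-0.015  0.    -0.041] turn [0.     0.0255 0.    ]
0.14 shift [-0.028  0.    -0.071] turn [0.     0.0446 0.    ]
0.2 shift [-0.043  0.    -0.1  ] turn [0.     0.0637 0.    ]
[393.49584617 264.61009665 145.        ] [466.0312167  260.17364334 220.02322028]
```

```bash
python3 -m jog '[[0.4,[0,0,0],[0,0,0]],[0.4,[-0.007,0,-0.021],[0,0.013,0]],[0.4,[-0.015,0,-0.041],[0,0.0255,0]],[0.4,[-0.028,0,-0.071],[0,0.0446,0]],[0.4,[-0.043,0,-0.1],[0,0.0637,0]]]' 25; python3 - <<'E'
from h import *
s=st(); print(s['grip_width']*88, (R.from_rotvec(s['tool_rot'])*R0.inv()).as_rotvec())
arc([.06,.12,.18,.24,.30])
snap("side","s5",(220,110,140,120),5)
E
```

```text
time_s: 5.18
position: [403.3, 263.8, 168.7]
tool_rot: [-0.09, -2.946, -0.01]
wrist_force: [2.5, -1.4, -5.0]
grip_width: 0.509
t 5.18 pos [403.3 263.8 168.7] F [ 2.5 -1.4 -5. ] M [-0.07 -0.76 -0.04] w 0.509 q [ 0.37  0.37  1.74  0.09  1.21 -1.17]
44.760861724334454 [ 1.24128193e-02  1.94378876e-01 -3.37935579e-06]
0.06 shift [-0.011  0.    -0.031] turn [-0.      0.0191  0.    ]
0.12 shift [-0.024  0.    -0.061] turn [-0.      0.0382  0.    ]
0.18 shift [-0.038  0.    -0.09 ] turn [-0.      0.0573  0.    ]
0.24 shift [-0.054  0.    -0.118] turn [-0.      0.0764  0.    ]
0.3 shift [-0.072  0.    -0.146] turn [-0.      0.0955  0.    ]
```

View pics/s5.png

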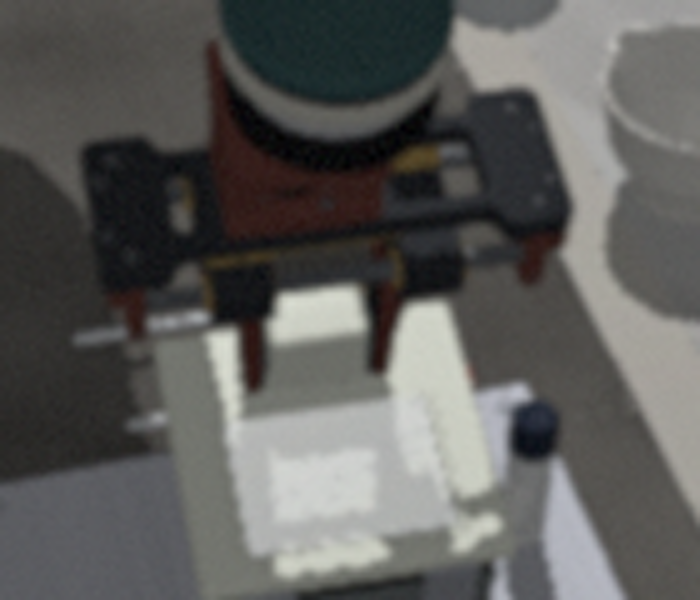

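The lid is rising: its front edge is now hidden by about (170,340)–(450,300), with the fingers still on the catch. I'll keep following the arc.

```bash
python3 -m jog '[[0.4,[-0.011,0,-0.031],[0,0.019,0]],[0.4,[-0.024,0,-0.061],[0,0.038,0]],[0.4,[-0.038,0,-0.09],[0,0.057,0]],[0.4,[-0.054,0,-0.118],[0,0.076,0]],[0.4,[-0.072,0,-0.146],[0,0.0955,0]]]'; python3 - <<'E'
from h import *
s=st(); print(s['grip_width']*88, (R.from_rotvec(s['tool_rot'])*R0.inv()).as_rotvec())
arc([.06,.12,.18,.24,.30])
snap("side","s6",(220,90,140,120),5)
E
```

```text
time_s: 5.65
position: [423.4, 262.4, 194.4]
tool_rot: [-0.083, -2.637, -0.021]
wrist_force: [-1.0, 0.9, -4.7]
grip_width: 0.514
t 5.65 pos [423.4 262.4 194.4] F [-1.   0.9 -4.7] M [ 0.18 -0.64 -0.16] w 0.514 q [ 0.29  0.52  1.51  0.17  1.59 -1.25]
45.202209872177605 [ 0.03091122  0.50217476 -0.00143254]
0.06 shift [-0.011  0.    -0.031] turn [0.     0.0191 0.    ]
0.12 shift [-0.023  0.    -0.061] turn [0.0001 0.0382 0.    ]
0.18 shift [-0.037  0.    -0.09 ] turn [0.0001 0.0573 0.    ]
0.24 shift [-0.054  0.    -0.118] turn [0.0001 0.0764 0.    ]
0.3 shift [-0.071  0.    -0.146] turn [0.0001 0.0955 0.0001]
```

View pics/s6.png

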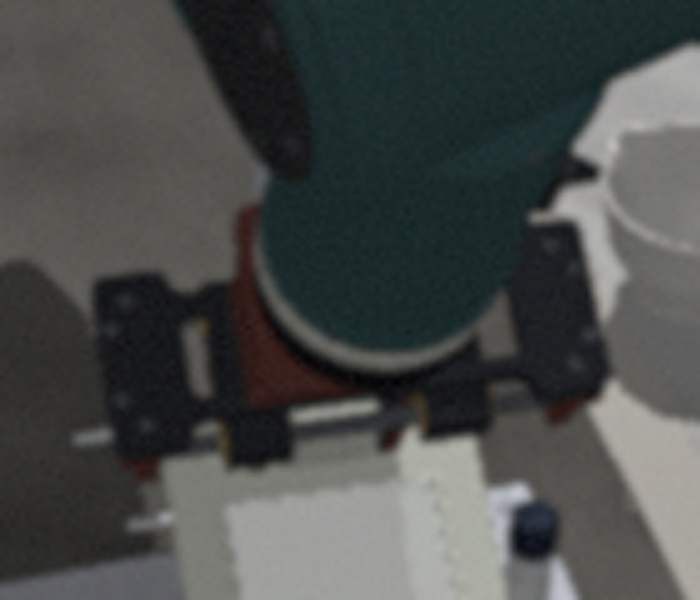

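The lid (trapezoid around (320,530)) is at about 0.46 rad and still gripped. Joint 5 has room, so I'll keep going.

```bash
python3 -m jog '[[0.4,[-0.011,0,-0.031],[0,0.019,0]],[0.4,[-0.024,0,-0.061],[0,0.038,0]],[0.4,[-0.038,0,-0.09],[0,0.057,0]],[0.4,[-0.054,0,-0.118],[0,0.076,0]],[0.4,[-0.072,0,-0.146],[0,0.0955,0]]]'; python3 - <<'E'
from h import *
s=st(); print(s['grip_width']*88, (R.from_rotvec(s['tool_rot'])*R0.inv()).as_rotvec())
arc([.06,.12,.18,.24,.30])
snap("side","s7",(180,90,200,150),4)
E
```

```text
time_s: 6.12
position: [450.3, 260.7, 212.6]
tool_rot: [-0.074, -2.33, -0.03]
wrist_force: [-1.5, 1.3, -2.4]
grip_width: 0.516
t 6.12 pos [450.3 260.7 212.6] F [-1.5  1.3 -2.4] M [ 0.05 -0.51 -0.06] w 0.516 q [ 0.24  0.7   1.28  0.23  1.94 -1.27]
45.451957548407016 [ 0.04944658  0.80928986 -0.00255906]
0.06 shift [-0.01   0.    -0.031] turn [0.     0.0191 0.    ]
0.12 shift [-0.023  0.    -0.061] turn [0.0001 0.0382 0.    ]
0.18 shift [-0.037  0.    -0.09 ] turn [0.0001 0.0573 0.0001]
0.24 shift [-0.052  0.    -0.118] turn [0.0002 0.0764 0.0001]
0.3 shift [-0.07   0.    -0.145] turn [0.0002 0.0955 0.0001]
```

View pics/s7.png

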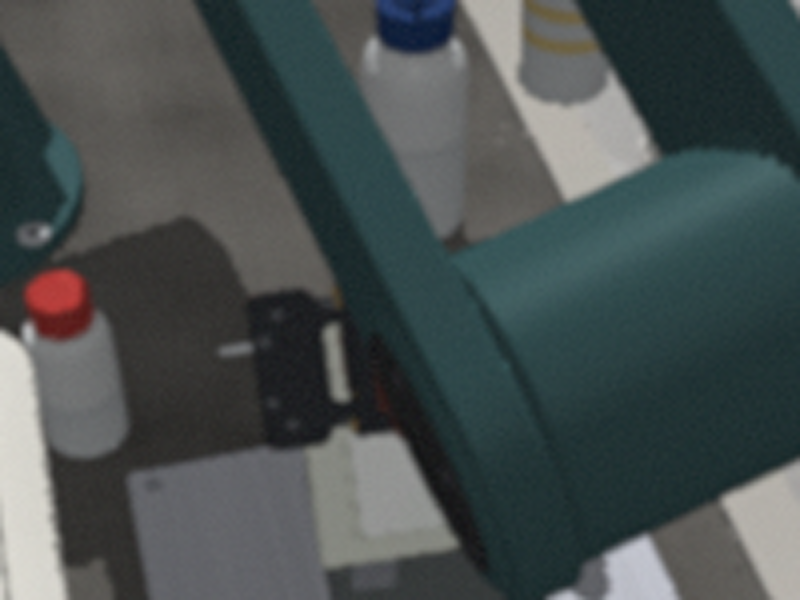

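Lid at about 0.77 rad. The wrist hides the catch in this view. Before tilting the wrist further out, I'll check where the tall bottles stand.

```bash
python3 - <<'E'
from h import *
def tri(a,b):
    e1,d1=ray("top",*a); e2,d2=ray("side",*b)
    s=np.linalg.lstsq(np.stack([d1,-d2],1),e2-e1,rcond=None)[0]; p,q=e1+s[0]*d1,e2+s[1]*d2
    print(((p+q)/2).round(0),np.linalg.norm(p-q).round(1))
tri((350,54),(227,327))   # black bottle with black cap
tri((315,0),(300,402))    # blue cap
tri((268,40),(350,380))   # white bottle cap
E
```

```text
[725.  99. 221.] 1.0
[840. 166. 218.] 9.5
[809. 258. 130.] 4.9
```

There's clearance: the black bottle is more than 130 mm to the side, and the others are low. Continuing.

```bash
python3 -m jog '[[0.4,[-0.011,0,-0.031],[0,0.019,0]],[0.4,[-0.023,0,-0.061],[0,0.038,0]],[0.4,[-0.037,0,-0.09],[0,0.057,0]],[0.4,[-0.052,0,-0.118],[0,0.076,0]],[0.4,[-0.07,0,-0.145],[0,0.0955,0]]]'; python3 - <<'E'
from h import *
s=st(); print(s['grip_width']*88, (R.from_rotvec(s['tool_rot'])*R0.inv()).as_rotvec())
arc([.06,.12,.18,.24,.30])
snap("side","s8",(180,90,200,150),4)
E
```

```text
time_s: 6.58
position: [480.8, 258.7, 221.7]
tool_rot: [-0.066, -2.021, -0.039]
wrist_force: [-1.5, -1.0, 1.3]
grip_width: 0.51
t 6.58 pos [480.8 258.7 221.7] F [-1.5 -1.   1.3] M [ 0.1  -0.34  0.03] w 0.51 q [ 0.21  0.89  1.07  0.31  2.25 -1.25]
44.921145089709064 [ 0.06844017  1.11725249 -0.00382554]
0.06 shift [-0.01   0.    -0.031] turn [0.0001 0.0191 0.    ]
0.12 shift [-0.022  0.    -0.06 ] turn [0.0001 0.0382 0.0001]
0.18 shift [-0.036  0.    -0.09 ] turn [0.0002 0.0573 0.0001]
0.24 shift [-0.051  0.    -0.118] turn [0.0002 0.0764 0.0002]
0.3 shift [-0.068  0.    -0.145] turn [0.0003 0.0955 0.0002]
```

View pics/s8.png

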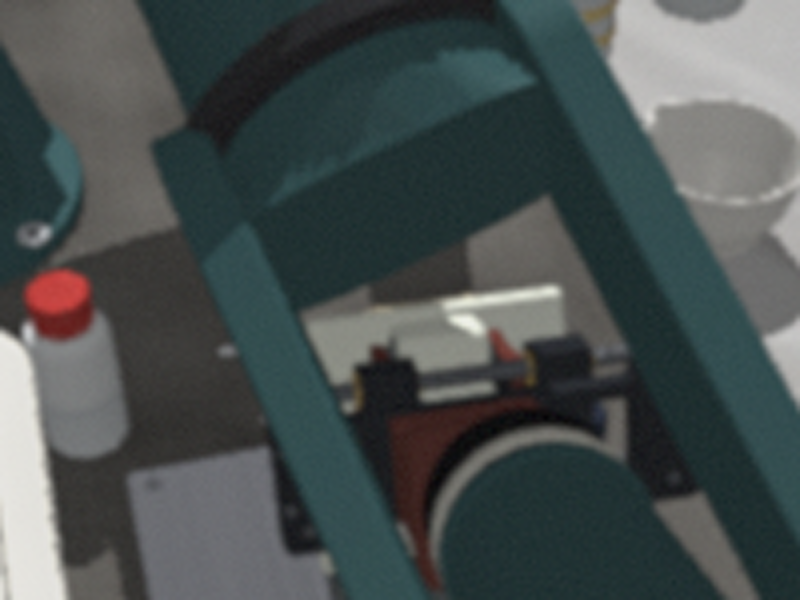

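The lid (edge at (310,320)–(560,290)) is at about 1.07 rad, clear between the two forearm arms. Now I'll let go, back the tool off 6 mm so the tips can pivot on the buttons, and regrip.

```bash
python3 -m jog '[[0.85,[0,0,0],[0,0,0]],[0.85,[0,0,0],[0,0,0]],[0.85,[0,0,0],[0,0,0]],[0.85,[0,0,-0.03],[0,0,0]],[0.85,[0,0,-0.03],[0,0,0]]]' 15; python3 -m jog '[[0.85,[0,0,0],[0,0,0]]]';python3 - <<'E'
from h import *
s=st()
snap("side","s9",(180,90,200,150),4)
E
```

```text
time_s: 7.05
position: [486.9, 258.4, 223.4]
tool_rot: [-0.067, -2.015, -0.04]
wrist_force: [-0.2, -0.3, -0.7]
grip_width: 0.834
time_s: 7.13
position: [487.1, 258.5, 223.4]
tool_rot: [-0.067, -2.017, -0.04]
wrist_force: [-0.2, -0.3, 0.2]
grip_width: 0.845
t 7.13 pos [487.1 258.5 223.4] F [-0.2 -0.3  0.2] M [ 0.06 -0.49 -0.03] w 0.845 q [ 0.2   0.9   1.05  0.32  2.27 -1.24]
```

View pics/s9.png

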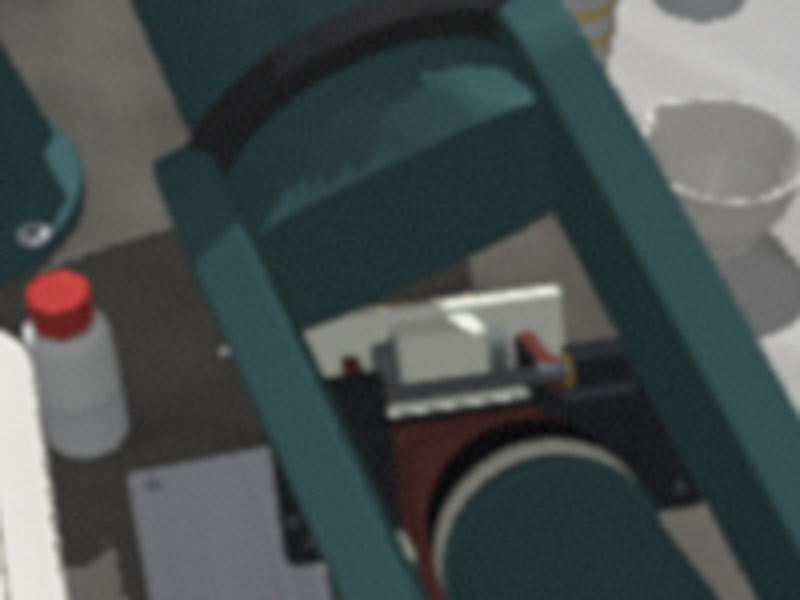

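The lid stays put and the fingers are open beside the sprung buttons (380,370)/(500,340). Regripping.

```bash
python3 -m jog '[[0.4,[0,0,0],[0,0,0]],[0.4,[0,0,0],[0,0,0]],[0.4,[0,0,0],[0,0,0]],[0.4,[0,0,0],[0,0,0]],[0.4,[0,0,0],[0,0,0]]]' 18; cat >> h.py <<'E'
def pivot(th0,ths,k=0.4,off=14):
    s=telemetry.read_state(); Rc=R.from_rotvec(s['tool_rot']); b=s['position']+Rc.apply([0,0,off])
    for th in ths:
        Rn=lidrot(k*(th-th0))*Rc; p=b+catch(th)-catch(th0)-Rn.apply([0,0,off])
        print(th,"shift",(Rc.inv().apply(p-s['position'])/200).round(3),"turn",((Rc.inv()*Rn).as_rotvec()/np.pi).round(4))
E
python3 - <<'E'
from h import *
s=st(); Rc=R.from_rotvec(s['tool_rot']); b=s['position']+Rc.apply([0,0,14])
print(b, catch(1.05),catch(1.1))
pivot(1.07,[1.13,1.19,1.25,1.31,1.37])
E
```

```text
time_s: 7.6
position: [487.2, 258.4, 223.5]
tool_rot: [-0.067, -2.017, -0.04]
wrist_force: [0.6, -6.7, 0.4]
grip_width: 0.513
t 7.6 pos [487.2 258.4 223.5] F [ 0.6 -6.7  0.4] M [-0.39 -0.49  0.94] w 0.513 q [ 0.2   0.9   1.05  0.32  2.27 -1.24]
[474.56572291 259.21316589 217.45164165] [471.26084124 259.8537858  221.50899908] [476.55804959 259.52979465 222.73106033]
1.13 shift [-0.01   0.    -0.032] turn [0.     0.0076 0.    ]
1.19 shift [-0.021  0.    -0.063] turn [0.0001 0.0153 0.0001]
1.25 shift [-0.035  0.    -0.093] turn [0.0001 0.0229 0.0001]
1.31 shift [-0.05   0.001 -0.123] turn [0.0001 0.0306 0.0001]
1.37 shift [-0.067  0.001 -0.151] turn [0.0001 0.0382 0.0001]
```

```bash
python3 -m jog '[[0.4,[-0.01,0,-0.032],[0,0.0076,0]],[0.4,[-0.021,0,-0.063],[0,0.0153,0]],[0.4,[-0.035,0,-0.093],[0,0.023,0]],[0.4,[-0.05,0,-0.123],[0,0.03,0]],[0.4,[-0.067,0,-0.151],[0,0.038,0]]]'; python3 - <<'E'
from h import *
s=st(); print((R.from_rotvec(s['tool_rot'])*R0.inv()).as_rotvec())
pivot(1.35,[1.41,1.47,1.53,1.59,1.65])
snap("side","s10",(180,90,200,150),4)
E
```

```text
time_s: 8.02
position: [519.9, 256.2, 224.6]
tool_rot: [-0.063, -1.895, -0.042]
wrist_force: [-3.1, -0.3, -0.4]
grip_width: 0.509
t 8.02 pos [519.9 256.2 224.6] F [-3.1 -0.3 -0.4] M [ 0.11 -0.28  0.06] w 0.509 q [ 0.19  1.01  0.91  0.37  2.42 -1.2 ]
[ 0.0766163   1.24331614 -0.00478771]
1.41 shift [-0.015  0.    -0.03 ] turn [0.     0.0076 0.    ]
1.47 shift [-0.031  0.    -0.059] turn [0.0001 0.0153 0.    ]
1.53 shift [-0.049  0.    -0.087] turn [0.0001 0.0229 0.0001]
1.59 shift [-0.069  0.001 -0.115] turn [0.0001 0.0306 0.0001]
1.65 shift [-0.09   0.001 -0.14 ] turn [0.0001 0.0382 0.0001]
```

View pics/s10.png

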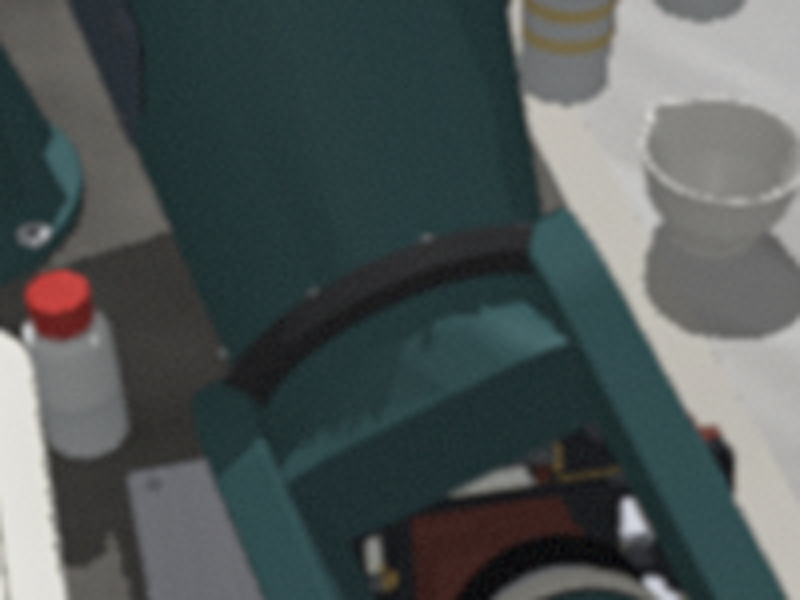

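The forearm now hides most of the catch, but forces are low. Continuing with small tilts.

```bash
python3 -m jog '[[0.4,[-0.015,0,-0.03],[0,0.0076,0]],[0.4,[-0.031,0,-0.059],[0,0.0153,0]],[0.4,[-0.049,0,-0.087],[0,0.0229,0]]]'; python3 - <<'E'
from h import *
s=st(); print((R.from_rotvec(s['tool_rot'])*R0.inv()).as_rotvec())
Rc=R.from_rotvec(s['tool_rot']); b=s['position']+Rc.apply([0,0,14]);d=b-HINGE-np.array([1,-1,-4]); print("lid est",np.arctan2(d@BX,d[2])+np.arctan2(105,29))
pivot(1.5,[1.55,1.60,1.65,1.7,1.75],0.2)
E
```

```text
time_s: 8.32
position: [539.6, 254.9, 220.3]
tool_rot: [-0.06, -1.817, -0.045]
wrist_force: [-3.6, 0.6, -0.9]
grip_width: 0.514
t 8.32 pos [539.6 254.9 220.3] F [-3.6  0.6 -0.9] M [ 0.09 -0.32 -0.1 ] w 0.514 q [ 0.18  1.08  0.82  0.41  2.51 -1.17]
[ 0.08228629  1.32089989 -0.00461206]
lid est 1.5513422065301568
1.55 shift [-0.013  0.    -0.024] turn [0.     0.0032 0.    ]
1.6 shift [-0.027  0.    -0.048] turn [0.     0.0064 0.    ]
1.65 shift [-0.043  0.    -0.071] turn [0.     0.0095 0.    ]
1.7 shift [-0.059  0.    -0.093] turn [0.     0.0127 0.    ]
1.75 shift [-0.077  0.001 -0.114] turn [0.     0.0159 0.0001]
```

```bash
python3 -m jog '[[0.4,[-0.013,0,-0.024],[0,0.003,0]],[0.4,[-0.027,0,-0.048],[0,0.006,0]],[0.4,[-0.043,0,-0.071],[0,0.009,0]],[0.4,[-0.059,0,-0.093],[0,0.012,0]],[0.4,[-0.059,0,-0.093],[0,0.012,0]]]'; python3 - <<'E'
from h import *
s=st(); 
Rc=R.from_rotvec(s['tool_rot']); b=s['position']+Rc.apply([0,0,14]);d=b-HINGE-np.array([1,-1,-4]); print("lid est",np.arctan2(d@BX,d[2])+np.arctan2(105,29))
snap("side","s11",(180,90,200,150),4);snap("top","t11",(180,90,200,150),4)
E
```

```text
time_s: 8.73
position: [560.5, 254.1, 213.9]
tool_rot: [-0.057, -1.779, -0.04]
wrist_force: [-0.2, -16.5, -1.7]
grip_width: 0.513
t 8.73 pos [560.5 254.1 213.9] F [ -0.2 -16.5  -1.7] M [-0.46 -0.87  2.81] w 0.513 q [ 0.18  1.14  0.73  0.45  2.58 -1.13]
lid est 1.7497155846265953
```

View pics/t11.png

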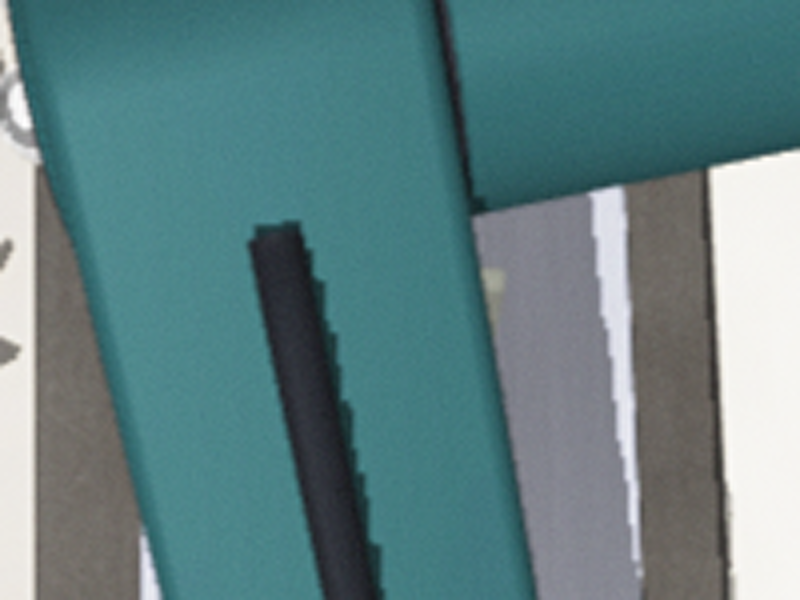

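View pics/s11.png

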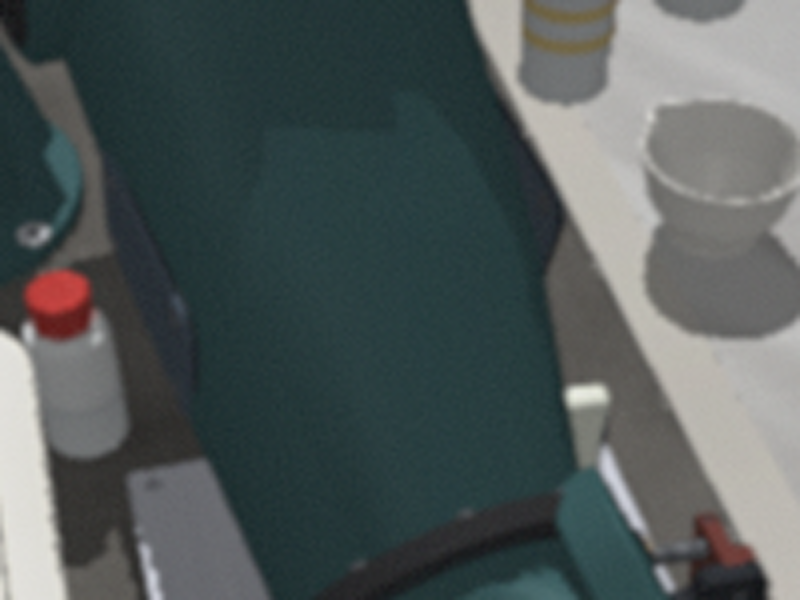

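Lid estimate is 1.75 rad, at the stop. There's a 16 N sideways load on the tool, and in the side view the forearm is close to the lid's left corner (588,395). Opening the fingers first.

```bash
python3 -m jog '[[0.9,[0,0,0],[0,0,0]],[0.9,[0,0,0],[0,0,0]],[0.9,[0,0,0],[0,0,0]],[1,[0,0,0],[0,0,0]]]'; python3 - <<'E'
from h import *
s=st(); print((R.from_rotvec(s['tool_rot'])*R0.inv()).as_rotvec())
print(s['joint_efforts'].round(1))
snap("side","s12",(180,90,200,150),4)
E
```

```text
time_s: 9.17
position: [560.1, 254.8, 214.2]
tool_rot: [-0.056, -1.781, -0.04]
wrist_force: [0.8, -0.4, 0.1]
grip_width: 0.781
t 9.17 pos [560.1 254.8 214.2] F [ 0.8 -0.4  0.1] M [-0.   -0.56 -0.02] w 0.781 q [ 0.18  1.14  0.74  0.45  2.58 -1.13]
[ 0.07883623  1.3579458  -0.00142784]
[ -5.7 -84.  -20.6   0.9   5.4   0. ]
```

View pics/s12.png

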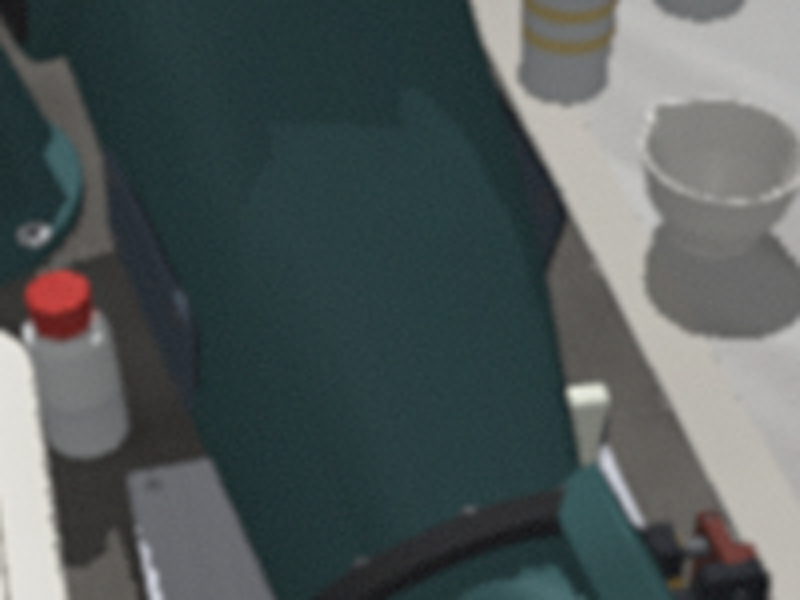

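Joint 1 effort of -5.7 suggests the left forearm arm is lightly touching the lid's left edge. I'll open fully and shift +y to relieve it.

```bash
python3 -m jog '[[1,[0,0,0],[0,0,0]],[1,[0,0.01,0],[0,0,0]],[1,[0,0.025,0],[0,0,0]],[1,[0,0.025,0],[0,0,0]]]'; python3 - <<'E'
from h import *
s=st(); print(s['joint_efforts'].round(1))
Rc=R.from_rotvec(s['tool_rot'])
for d in (15,30,45): print((Rc.inv().apply(np.array([.4,0,.92])*d)/200).round(3))
E
```

```text
time_s: 9.55
position: [560.6, 259.9, 214.2]
tool_rot: [-0.056, -1.781, -0.04]
wrist_force: [0.4, -0.4, -0.3]
grip_width: 0.999
t 9.55 pos [560.6 259.9 214.2] F [ 0.4 -0.4 -0.3] M [ 0.11 -0.54 -0.03] w 0.999 q [ 0.18  1.14  0.73  0.46  2.58 -1.12]
[ -0.5 -84.6 -21.5   1.4   5.4   0.1]
[ 0.061  0.002 -0.044]
[ 0.122  0.003 -0.087]
[ 0.184  0.005 -0.131]
```

The load is gone. Now moving up and out.

```bash
python3 -m jog '[[1,[0.03,0,-0.022],[0,0,0]],[1,[0.061,0,-0.044],[0,0,0]],[1,[0.09,0,-0.065],[0,0,0]],[1,[0.122,0,-0.087],[0,0,0]]]'; python3 - <<'E'
from h import *
s=st(); print(s['joint_efforts'].round(1))
Rc=R.from_rotvec(s['tool_rot'])
for d in (30,60,90,120): print((Rc.inv().apply(np.array([.3,0,.95])*d)/200).round(3))
snap("side","s13",(180,90,200,150),4)
E
```

```text
time_s: 9.88
position: [573.0, 259.0, 242.7]
tool_rot: [-0.056, -1.781, -0.041]
wrist_force: [0.2, 1.2, -0.9]
grip_width: 0.999
t 9.88 pos [573.  259.  242.7] F [ 0.2  1.2 -0.9] M [ 0.08 -0.5   0.  ] w 0.999 q [ 0.18  1.13  0.67  0.5   2.64 -1.07]
[  0.1 -85.  -21.8   1.2   5.   -0.2]
[ 0.13   0.002 -0.074]
[ 0.26   0.004 -0.148]
[ 0.39   0.007 -0.221]
[ 0.52   0.009 -0.295]
```

View pics/s13.png

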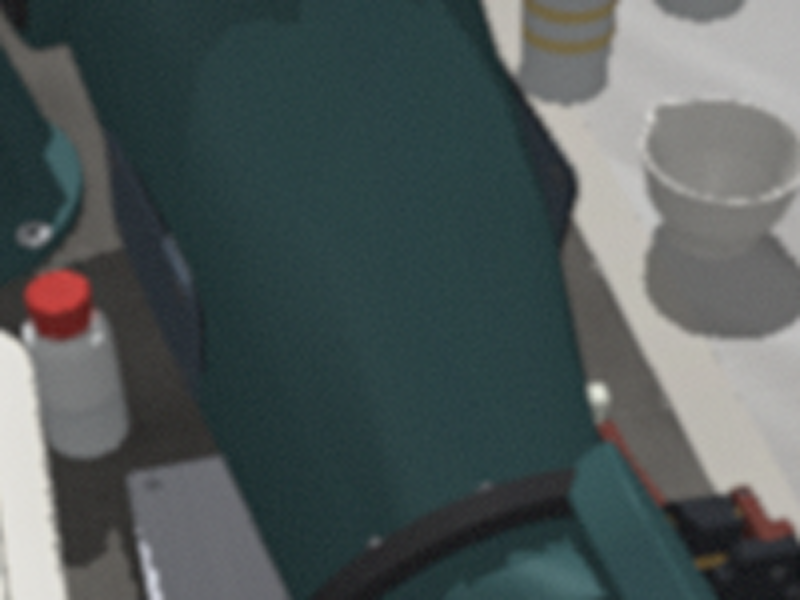

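The lid's corner still shows at (598,398), and the left finger (635,470) is above the catch. Joint 5 is near its limit, so I'll rise while un-tilting.

```bash
python3 -m jog '[[1,[0.1,0,-0.06],[0,-0.02,0]],[1,[0.2,0,-0.12],[0,-0.045,0]],[1,[0.3,0,-0.18],[0,-0.08,0]],[1,[0.4,0,-0.24],[0,-0.115,0]],[1,[0.5,0,-0.3],[0,-0.15,0]]]'; python3 - <<'E'
from h import *
s=st(); print(s['joint_efforts'].round(1),(R.from_rotvec(s['tool_rot'])*R0.inv()).as_rotvec())
Rc=R.from_rotvec(s['tool_rot'])
print((Rc.inv().apply(np.array([20,0,100]))/200).round(3))
snap("side","s14")
E
```

```text
time_s: 10.35
position: [611.9, 256.6, 356.0]
tool_rot: [-0.07, -2.26, -0.03]
wrist_force: [-0.5, 0.0, 0.2]
grip_width: 0.997
t 10.35 pos [611.9 256.6 356. ] F [-0.5  0.   0.2] M [-0.02 -0.47 -0.02] w 0.997 q [ 0.19  0.89  0.59  0.33  2.51 -1.14]
[ -0.7 -75.5 -25.8   1.8   5.1   0.3] [ 5.13994464e-02  8.78878560e-01 -8.37093391e-04]
[ 0.322  0.005 -0.395]
```

View pics/s14.png

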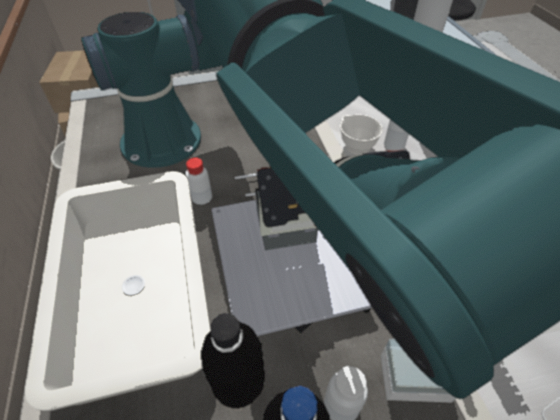

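The arm is above everything; the lid isn't visible yet, as the arm blocks the view. I'll move sideways (-y) and level the tool.

```bash
python3 -m jog '[[1,[0.05,-0.15,-0.06],[0,-0.03,0]],[1,[0.1,-0.3,-0.12],[0,-0.065,0]],[1,[0.13,-0.5,-0.16],[0,-0.1,0]],[1,[0.13,-0.7,-0.16],[0,-0.14,0]],[1,[0.13,-0.9,-0.16],[0,-0.18,0]]]'; python3 -m jog '[[1,[0,-0.2,0],[0,0,0]],[1,[0,-0.4,0],[0,0,0]],[1,[0,-0.6,0],[0,0,0]],[1,[0,-0.6,0],[0,0,0]]]';  python3 - <<'E'
from h import *
s=st()
snap("side","s15");snap("top","t15")
E
```

```text
time_s: 10.82
position: [610.2, 75.2, 407.3]
tool_rot: [-0.083, -2.853, -0.014]
wrist_force: [0.3, 0.5, -0.6]
grip_width: 0.999
time_s: 11.15
position: [602.2, -51.0, 407.7]
tool_rot: [-0.093, -2.853, -0.011]
wrist_force: [0.5, 0.2, -0.1]
grip_width: 0.996
t 11.15 pos [602.2 -51.  407.7] F [ 0.5  0.2 -0.1] M [ 0.09 -0.23 -0.01] w 0.996 q [-0.18  0.44  1.04 -0.04  1.95 -1.69]
```

View pics/s15.png

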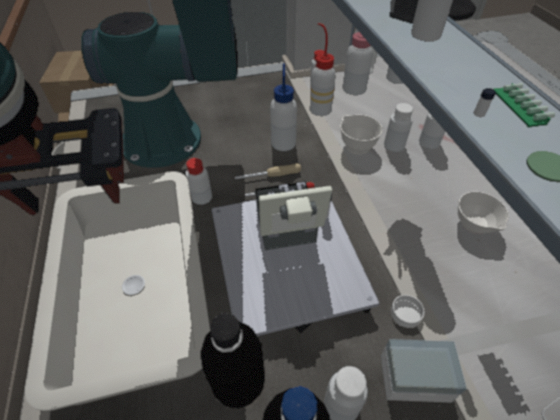

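View pics/t15.png

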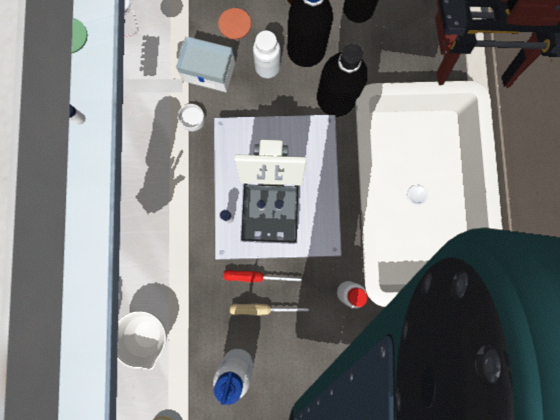

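The box is open: the lid's edge is at about (271,157) in the top view, with the catch behind it at (271,148). The vial (226,214) and screwdriver (260,277) haven't moved. Checking the lid angle.

```bash
python3 - <<'E'
from h import *
for th in (1.55,1.65,1.75):
    for n in("top","side"):
        print(th,n,[proj(n,HINGE+lidrot(th).apply(-128*BX+y*BY+z*BZ)).round(1).tolist() for y,z in((65,0),(-65,0),(0,12))],"catchtop",proj(n,HINGE+lidrot(th).apply(-105*BX+46*BZ)).round(1))
for n,b in(("top",(220,130,100,75)),("side",(245,170,100,75))):
    im=cv2.imread(f"pics/{n[0]}15.png");x,y,w,h=b;cv2.imwrite(f"pics/{n}z15.png",cv2.resize(im[y:y+h,x:x+w],None,fx=7,fy=7,interpolation=cv2.INTER_CUBIC))
E
```

```text
1.55 top [[232.6, 170.1], [305.4, 172.5], [269.2, 164.7]] catchtop [270.2 149.2]
1.55 side [[327.8, 175.9], [256.3, 186.1], [293.9, 185.6]] catchtop [297.9 208.4]
1.65 top [[233.0, 163.1], [305.5, 165.6], [269.5, 157.9]] catchtop [270.4 144.4]
1.65 side [[329.8, 181.0], [257.4, 191.4], [295.5, 191.4]] catchtop [299.1 214.7]
1.75 top [[233.4, 156.4], [305.7, 158.8], [269.8, 151.5]] catchtop [270.7 140.2]
1.75 side [[331.7, 186.6], [258.6, 197.3], [297.0, 197.7]] catchtop [300.3 221.2]
```

View pics/topz15.png

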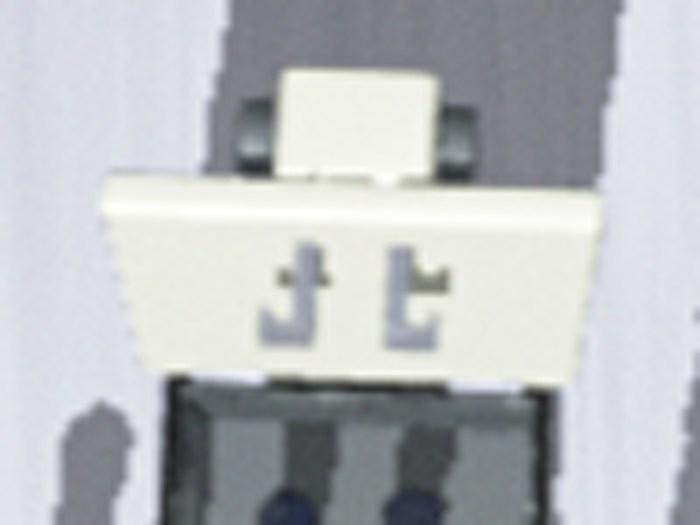

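View pics/sidez15.png

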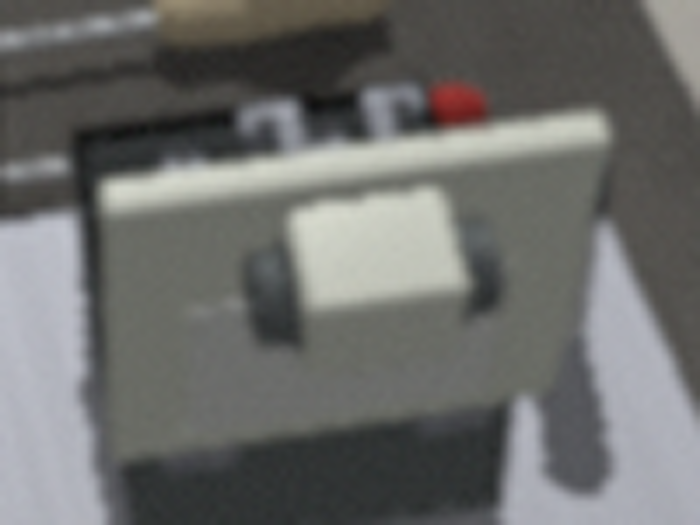

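Top view: the lid's inner edge corners are near (235,160) and (305.6,163). Side view: the edge is at (332,186) and (259,196). Both give about 1.68–1.74 rad, and both buttons are visibly out. One cross-check by triangulating the lid corners, and confirming the bystanders.

```bash
python3 - <<'E'
from h import *
def tri(a,b):
    e1,d1=ray("top",*a); e2,d2=ray("side",*b)
    s=np.linalg.lstsq(np.stack([d1,-d2],1),e2-e1,rcond=None)[0]; p,q=e1+s[0]*d1,e2+s[1]*d2
    return (p+q)/2,np.linalg.norm(p-q)
f=lambda x,y,o:((x+.5)/7-.5+o[0],(y+.5)/7-.5+o[1])
# outer-face front edge corners (z=12): top view upper edge, side view lower edge of the bevel
for a,b,y in(((105,178),(608,138),65),((602,195),(103,212),-65)):
    p,e=tri(f(*a,(220,130)),f(*b,(245,170))); d=p-HINGE
    print(p.round(1),e.round(1),"angle",(np.arctan2(d@BX,d[2])+np.arctan2(128,12)).round(3))
a=cv2.imread("pics/top0.png").astype(int);b=cv2.imread("pics/top15.png").astype(int)
for m,n in((lambda i:(i[...,2]>120)&(i[...,1]<60),"red"),(lambda i:(i.max(2)<80)&(i[...,0]-i[...,2]>15),"vialcap")):
    for i in(a,b):
        w=(265,290,210,310) if n=="red" else (205,224,215,236)
        ys,xs=np.nonzero(m(i)[w[0]:w[1],w[2]:w[3]]); print(n,xs.mean().round(1)+w[2],ys.mean().round(1)+w[0])
st()
E
```

```text
[528.4 320.1 239. ] 0.4 angle 1.688
[520.5 192.  239.1] 0.5 angle 1.687[ WARN:0@0.429] global loadsave.cpp:275 findDecoder imread_('pics/top15.png'): can't open/read file: check file path/integrity
Traceback (most recent call last):
AttributeError: 'NoneType' object has no attribute 'astype'
```

```bash
python3 - <<'E'
from h import *
a=cv2.imread("pics/top0.png").astype(int);b=cv2.imread("pics/t15.png").astype(int)
for m,n in((lambda i:(i[...,2]>120)&(i[...,1]<60),"red"),(lambda i:(i.max(2)<80)&(i[...,0]-i[...,2]>15),"vialcap")):
    for i in(a,b):
        w=(265,290,210,310) if n=="red" else (205,224,215,236)
        ys,xs=np.nonzero(m(i)[w[0]:w[1],w[2]:w[3]]); print(n,xs.mean().round(1)+w[2],ys.mean().round(1)+w[0])
s=st(); print(np.abs(s['joint_velocities']).max())
print(order.job_done())
E
```

```text
red 242.9 275.8
red 242.6 275.8
vialcap 225.1 214.9
vialcap 225.0 214.9
t 11.25 pos [602.9 -45.8 407.3] F [-0.5  1.2 -0.7] M [ 0.05 -0.25 -0.01] w 0.997 q [-0.17  0.44  1.04 -0.03  1.95 -1.69]
0.04677957318336785
the job is handed in; nothing more can be done
None
```

The box is open and I handed the job in at 11.25 s; no verdict comes back. I pressed the lid front down with about 12–16 N and squeezed both buttons home (45.8 mm over the faces). I then lifted the lid along the hinge arc, regripped part-way, tipped it back, released and moved the arm clear.

**Last checks**
- **Lid angle:** it is above the required 1.6 rad, but my measurements disagree slightly. Triangulating the lid's corners gave 1.69 rad. The tool pose while gripping gave about 1.75, and single-view comparisons gave 1.68 to 1.74.
- **Buttons:** both look fully sprung out in the pictures; I did not measure their travel.
- **Bystanders:** the vial and screwdriver moved no more than 0.3 pixel between the first and last pictures.
- **Robot:** the gripper is open, the arm is far from the box, and wrist force is about zero.

**What did not go cleanly:** near the end of the tip-back, the forearm probably touched the lid's left edge. The wrist showed about 16 N sideways, below the 40 N limit. The reading was back near zero once I opened the fingers, and the leftover load on the base joint cleared after a 5 mm shift sideways.

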